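# Fit the roller into the sprung pipe stand

## Robot

A 7-joint arm with a two-finger parallel gripper is mounted at the origin on the work surface. World frame = base frame: x ahead of the robot, y to its left, z up, the work surface at z = 0. Lengths are in m, angles in rad, forces in N, time in s.
With the tool pointing down it reaches from about 0.4 to 0.85 m from the base axis. Payload 10.4 kg.
Tool frame: the origin (TCP) lies midway between the tips of the shut fingers; the grasp point (between the pads) lies 19 mm behind it; z points along the fingers, x is the direction in which the jaws open and shut, and the axes are right-handed (so a half turn about z gives the same grasp; the last joint's range is limited). The gripper opens to 85 mm and grips with 20 to 120 N. Pads are 22 mm wide; open, the fingers measure 114 mm over their backs; the gripper's body (76 mm by 85 mm) begins 54 mm behind the grasp point. The pads swing forward as they close: fully open they stand 13 mm farther back than shut.
Start: joints at [1.115, 0.332, -0.065, 1.46, 0.022, 1.35, -0.088], TCP at [0.262, -0.567, 0.194] pointing down, gripper open.
Joint ranges: [-2.6, 2.6], [-0.5, 2.12], [-1.47, 1.34], [0.16, 2.42], [-1.27, 4.41], [0.06, 2.06], [-2.6, 2.6]. Speed limits (rad/s): [2.22, 2.22, 2.79, 2.79, 3.14, 3.14, 3.14].

## Interface

Orientations are given as a unit quaternion [x, y, z, w].
In Python, from workcell import manip, cams gives the robot as it stands.
- The arm moves only by the tool move_arm, never from a script. Its argument "moves" is a list of rows, each a list of 7 numbers: the turn, a rotation vector about the tool's x, y, z in degrees, then the shift along the tool's x, y, z in m, then the finger opening in m, from 0 to 0.0854. A call has 1 to 10 rows; each row is the pose to reach, as a shift and turn from the pose commanded when the call began, along the tool's axes at that moment; what a row does not reach only later rows make up. A row lasts 1/10 s, in which the tool goes at most 50 mm and 8.59 degrees, less where a joint would pass 70% of its speed; a pose out of reach is approached as far as the arm can. A call with a gripper value outside its range is refused whole. The fingers move at their own pace and stop on an object; "grip_force" is the grip in N (left out, the last holds). Time passes only in rows, so rows that repeat a pose let the fingers close. It gives the time, the measured TCP pose, the force and the opening at its end, in the units of the state.
- manip.get_obs(): the state, without advancing time (a new reading comes with each control period).
- cams.camera(name): name is "scene" or "top" or "wrist"; returns the picture (480x640x3 uint8, red, green, blue); there is no depth.
- cams.camera_params(name): a dict with "fx", "fy", "cx", "cy" (pixels), "dist_coeffs" ([k1, k2, p1, p2, k3] as OpenCV has them; the pictures are not rectified), "xyz" and "rotation" of the camera in the world. Camera axes: x right, y up, looking along -z (the intrinsics and any distortion apply to the point x, -y, -z); pixel columns grow to the right and rows downward; lengths in m; the calibration is good to about 2 mm. A picture is of the moment at which its call begins: read the wrist's pose just before it. camera_params takes no time and is no camera call; for the wrist camera it gives the pose at the moment of the call.
- manip.hand_in(): hands the job in, once; it reports no verdict.
The state is a dict: "clock": time; "joint_pos": joint angles; "joint_velocities": joint speeds; "tau": joint torques, N m; "position": TCP position; "ee_rot": TCP orientation; "ft_force": force on the tool from outside, world axes, zero at the start; "torque": the same for the moment, N m; "grip_width": opening from 0.0 (shut) to 1.0 (fully open).
Only numpy, scipy, OpenCV 4.12 (cv2) and the standard library are available. Lean on these libraries where they do the work, as an engineer would, in place of code of your own. Each camera call takes 0.05 s, during which the arm holds its last target. There are 200 camera calls.

## Task

Take the spare rubber roller off its wooden V rest and slowly lower its axle into both open fork slots of the grey pipe stand, without dropping it in. Press slowly and gently until both axle ends have clicked past their keepers and sit fully home, without ever squashing the sprung forks down to their stops or knocking the stand hard; then let go. Leave the other things on the bench where they are.

Things in the scene. Friction and masses are not known exactly. Their poses are not given: they have to be found in the camera images.
- roller: (All sizes in mm.) Loose black rubber roller, diameter 44, 80 long, on a plain steel axle of diameter 12 and total length 132 (26 bare at each end); about 0.35 kg. Origin at its centre on the axle line, its y axis runs along the axle; it may be turned about the axle. Either end may go into either fork. Starts lying level, its axle ends in the two V blocks of the wooden rest.
- journal_a (a point): Point on the axle line 50 from the roller's centre (its +y side): where the axle crosses a fork.
- journal_b (a point): Same on the other side, 50 from the centre (its -y side).
- rest: Fixed wooden rest: board 80 x 160 x 12 with two V blocks 12 thick, 100 apart along its y axis. The axle line lies 50 above the bench, parallel to the rest's y axis. Origin under its centre on the bench; z up. Free space beside and under the roller for fingers (16 between roller and board).
- stand: Fixed grey steel pipe stand, base 120 x 170 x 15, two upright steel forks 100 apart along its y axis. Origin under its centre on the bench. Each fork: a plate 12 thick (inner faces 88 apart, roller play 4 each way) with an open slot 14 wide across the stand's x. A 45 degree mouth, 34 wide, tops out 36 above the seated axle line; the straight slot starts 26 above it. Free space between the forks.
- seat_l (a point): Where the axle line lies when home in the +y fork (mid slot, mid plate): 115 above the bench with the fork up; sinks with it. Axes as the stand's. In the slot's walls two sprung balls (keepers) stick out 2 each, 8 above this point: the axle meets them 12 to 15 above its seat, needs roughly 5 to 9 N per fork (by friction) to pass, then snaps home. One fork may click before the other.
- seat_r (a point): Same for the fork on the stand's -y side, with its own two keepers. The forks are sprung and sink as the axle is pressed (see the joints), so going only to where the seats stood at first is not enough.
- fork_l (a joint): How far the +y fork is pushed down, in m: 0 = up, stop at 0.040. Spring: 0.8 N at once, then 0.25 N per mm (about 5.8 N at 20 mm, 9.8 N at 36 mm), slightly damped. Must not pass 0.038. Springs back when unloaded; the fitted roller's weight alone sinks both forks 2 to 6 mm.
- fork_r (a joint): Same for the -y fork.
- tee: Bystander: loose white plastic pipe tee, about 95 x 60 x 38, origin under its centre.
- die: Bystander: loose brass welding die, diameter 42, 34 high, origin under its centre.
- spanner: Bystander: loose steel spanner, 180 long, lying along its x axis.
There are look-alikes about, which are no part of the job. Several things have the shape of the stand; the one meant has the colours described above. Of the things shaped like the roller, the black one is meant.

How it is judged:
On the way, in this order (a step that is already met when the one before it is completed fails the run):
1. the roller is lifted clear of its rest (height (world z) of roller above 0.085 m and contact force between roller and rest below 0.1 N), for 0.1 s.
2. the axle is lowered into both slots while the gripper still holds the roller (((z of journal_a in the frame of seat_l between -0.004 and 0.024 m and x of journal_a in the frame of seat_l between -0.005 and 0.005 m and y of journal_a in the frame of seat_l between -0.007 and 0.007 m and z of journal_b in the frame of seat_r between -0.004 and 0.024 m and x of journal_b in the frame of seat_r between -0.005 and 0.005 m and y of journal_b in the frame of seat_r between -0.007 and 0.007 m) or (z of journal_a in the frame of seat_r between -0.004 and 0.024 m and x of journal_a in the frame of seat_r between -0.005 and 0.005 m and y of journal_a in the frame of seat_r between -0.007 and 0.007 m and z of journal_b in the frame of seat_l between -0.004 and 0.024 m and x of journal_b in the frame of seat_l between -0.005 and 0.005 m and y of journal_b in the frame of seat_l between -0.007 and 0.007 m)) and contact force between the fingers and roller above 1 N), for 0.1 s.
At the end, for the whole second after the job is handed in: Both axle ends are home in the two forks: each journal point within 3 mm above (4 mm below) its seat, 2.5 mm across the slot and 7 mm along the axle; roller at rest and released (((z of journal_a in the frame of seat_l between -0.004 and 0.003 m and x of journal_a in the frame of seat_l between -0.0025 and 0.0025 m and y of journal_a in the frame of seat_l between -0.007 and 0.007 m and z of journal_b in the frame of seat_r between -0.004 and 0.003 m and x of journal_b in the frame of seat_r between -0.0025 and 0.0025 m and y of journal_b in the frame of seat_r between -0.007 and 0.007 m) or (z of journal_a in the frame of seat_r between -0.004 and 0.003 m and x of journal_a in the frame of seat_r between -0.0025 and 0.0025 m and y of journal_a in the frame of seat_r between -0.007 and 0.007 m and z of journal_b in the frame of seat_l between -0.004 and 0.003 m and x of journal_b in the frame of seat_l between -0.0025 and 0.0025 m and y of journal_b in the frame of seat_l between -0.007 and 0.007 m)) and linear speed of roller below 0.02 m/s); the robot touches nothing.
It fails at once if the axle is rammed into the slots: the roller moves faster than 0.15 m/s with both ends 6 to 18 mm above their seats (((z of journal_a in the frame of seat_l between 0.006 and 0.018 m and x of journal_a in the frame of seat_l between -0.005 and 0.005 m and y of journal_a in the frame of seat_l between -0.007 and 0.007 m and z of journal_b in the frame of seat_r between 0.006 and 0.018 m and x of journal_b in the frame of seat_r between -0.005 and 0.005 m and y of journal_b in the frame of seat_r between -0.007 and 0.007 m) or (z of journal_a in the frame of seat_r between 0.006 and 0.018 m and x of journal_a in the frame of seat_r between -0.005 and 0.005 m and y of journal_a in the frame of seat_r between -0.007 and 0.007 m and z of journal_b in the frame of seat_l between 0.006 and 0.018 m and x of journal_b in the frame of seat_l between -0.005 and 0.005 m and y of journal_b in the frame of seat_l between -0.007 and 0.007 m)) and linear speed of roller above 0.15 m/s).
It fails at once if a fork is pushed down to its stop (over 38 mm) (value of joint any of fork_l, fork_r above 0.038 m).
It fails at once if the roller is knocked or rammed against the stand (over 40 N) (contact force between roller and stand above 40 N).
It fails at once if the robot itself bears on the stand (over 15 N) (contact force between any of the fingers, the arm and stand above 15 N).
It fails at once if a bystander is shifted more than 30 mm (distance of any of tee, die, spanner from where it was at the start of the episode above 0.03 m).
It also fails if it takes over 58 s, if anything falls off the work surface, if the arm or the gripper's body presses on something with over 40 N, if the wrist force passes 120 N, or if a joint passes its speed limit or range.

## Working session

There is one attempt and no reset: what is moved stays moved. The work goes in short steps, Python scripts to look and compute and a tool call to move; the robot and the scene stay as the last step left them, time stands still between calls to the robot, and variables do not carry over. Pictures are saved under pics/ and viewed, about 8 in all and at most 12, crops included, and the job is handed in when it is done.

Besides the shell and the picture viewer there is one more tool, called after "Call:" as name([rows], argument=value, ...), one row to a line, values as JSON. move_arm: Moves the arm, as the interface text tells. Its arguments: {"type":"object","properties":{"moves":{"type":"array","items":{"type":"array","items":{"type":"number"}}},"grip_force":{"type":"number"}},"required":["moves"]}

```bash
ls; mkdir -p pics
cat > h.py <<'E'
import numpy as np,cv2
from workcell import manip,cams
from scipy.spatial.transform import Rotation as R
def P(n):
    p=cams.camera_params(n);r=np.array(p['rotation'],float)
    r=r if r.shape==(3,3) else R.from_quat(r.ravel()).as_matrix()
    K=np.array([[p['fx'],0,p['cx']],[0,p['fy'],p['cy']],[0,0,1.]])
    return K,np.array(p['dist_coeffs'],float),np.array(p['xyz'],float),r
def ray(c,uv):
    K,d,o,r=c
    q=cv2.undistortPoints(np.array(uv,float).reshape(-1,1,2),K,d).reshape(-1,2)
    return o,(np.c_[q[:,0],-q[:,1],-np.ones(len(q))])@r.T
def onz(c,uv,z):
    o,v=ray(c,uv); return o+v*((z-o[2])/v[:,2])[:,None]
def proj(c,X):
    K,d,o,r=c; Y=(np.array(X,float).reshape(-1,3)-o)@r; Y=Y*[1,-1,-1]
    return cv2.projectPoints(Y,np.zeros(3),np.zeros(3),K,d)[0].reshape(-1,2)
def snap(n,f):
    c=P(n); im=np.array(cams.camera(n)); cv2.imwrite(f,im[:,:,::-1]); return c,im
E
python3 - <<'E'
from h import *
print(manip.get_obs())
for n in('scene','top','wrist'):
    c,_=snap(n,f'pics/{n}0.png'); print(n,c)
E
```

```text
pics
{'clock': 0.0, 'joint_pos': array([ 1.11542825,  0.332864  , -0.06468745,  1.46093215,  0.02162463,
        1.34988226, -0.08849305]), 'joint_velocities': array([-8.69591584e-04,  9.47304287e-04,  1.57134305e-03, -1.21599877e-03,
       -2.77920093e-05,  2.95433441e-04, -1.16194074e-03]), 'tau': array([ 1.83455479e-03, -6.25454664e+01,  5.02007268e-02, -3.91610241e+01,
        1.63600466e-02,  1.01016051e-02, -2.10754627e-05]), 'position': array([ 0.26191983, -0.56701278,  0.19362523]), 'ee_rot': array([ 8.42438111e-01, -5.38792675e-01, -6.08787490e-04, -3.34879722e-04]), 'ft_force': array([ 0.24648629, -0.04388471, -0.79107572]), 'torque': array([-0.00018492,  0.0020713 , -0.00542763]), 'grip_width': 0.9980779276822682}
scene (array([[541.60345638,   0.        , 312.08867902],
       [  0.        , 541.60345638, 233.04988599],
       [  0.        ,   0.        ,   1.        ]]), array([0.03835007, 0.        , 0.        , 0.        , 0.        ]), array([ 1.16081128, -0.42425579,  0.9235635 ]), array([[ 0.58487824, -0.57549266,  0.5715992 ],
       [ 0.81094621,  0.42951632, -0.
[... 282 characters left out ...]
    ]), array([0.36007475, 0.05126731, 1.28481808]), array([[ 2.25137328e-02,  9.88364882e-01, -1.50426035e-01],
       [-9.99739133e-01,  2.28362006e-02,  4.16410731e-04],
       [ 3.84672485e-03,  1.50377419e-01,  9.88621179e-01]]))
wrist (array([[400.9336227 ,   0.        , 316.66497495],
       [  0.        , 400.9336227 , 233.43993813],
       [  0.        ,   0.        ,   1.        ]]), array([-0.05669252,  0.        ,  0.        ,  0.        ,  0.        ]), array([ 0.33127099, -0.53388696,  0.37405595]), array([[ 4.19446451e-01,  8.66173623e-01,  2.71676147e-01],
       [-9.07779808e-01,  4.00453509e-01,  1.24791051e-01],
       [-7.02949813e-04, -2.98965284e-01,  9.54263729e-01]]))
```

View pics/top0.png

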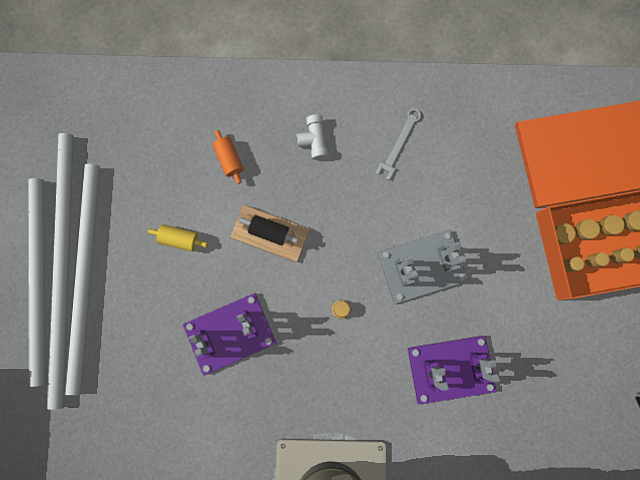

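View pics/scene0.png

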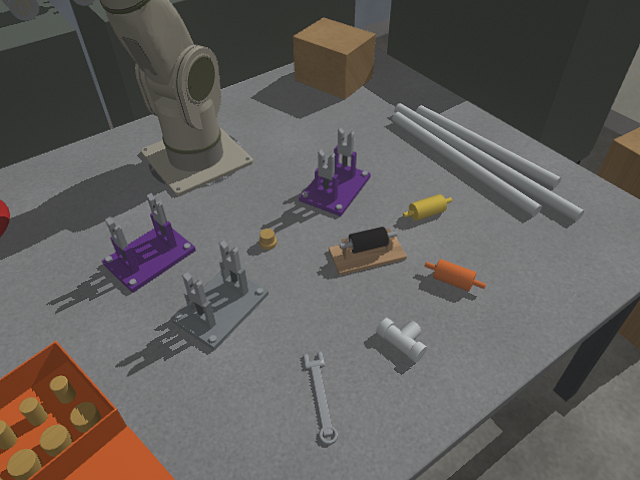

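Roller candidates (top): black (268,230), yellow (177,238), orange (228,155). Stand candidates: grey (425,265), purple (228,335) and (452,370). I choose the black roller and the grey stand, and check both in one crop.

Run:
```python
from h import *
im=cv2.imread('pics/top0.png'); s=cv2.imread('pics/scene0.png')
a=cv2.resize(im[195:275,220:320],None,fx=4,fy=4,interpolation=cv2.INTER_CUBIC)
b=cv2.resize(im[225:310,370:470],None,fx=4,fy=4,interpolation=cv2.INTER_CUBIC)
c=cv2.resize(s[235:350,165:275],None,fx=4,fy=4,interpolation=cv2.INTER_CUBIC)
out=np.zeros((600,800,3),np.uint8); out[:320,:400]=a; out[:340,400:]=b
d=cv2.resize(s[222:275,320:410],None,fx=4,fy=4,interpolation=cv2.INTER_CUBIC);out[345:345+212,:360]=d
c=c[:, :400]; c=cv2.resize(s[235:300,170:270],None,fx=4,fy=4,interpolation=cv2.INTER_CUBIC);out[340:600,400:]=c
cv2.imwrite('pics/crop1.png',out)
g=im.max(2); m=(g<55).astype(np.uint8); m[:200]=0;m[260:]=0;m[:,:240]=0;m[:,300:]=0
n,l,st,ce=cv2.connectedComponentsWithStats(m); print(st,ce)
i=1+st[1:,4].argmax(); r=cv2.minAreaRect(np.argwhere(l==i)[:,::-1].astype(np.float32)); print(r)
bp=cv2.boxPoints(r); T=P('top'); print(onz(T,bp,.055)); print('c',onz(T,[r[0]],.055))
```

```text
[[     0      0    640    480 306494]
 [   248    216     41     29    706]] [[319.61918341 239.52262361]
 [267.7592068  229.67847025]]
((267.6465759277344, 229.55429077148438), (37.44049072265625, 19.206483840942383), 20.323135375976562)
[[0.55012183 0.19379107 0.055     ]
 [0.58989258 0.18093445 0.055     ]
 [0.56313603 0.1041537  0.055     ]
 [0.52361466 0.11733897 0.055     ]]
c [[0.5566234  0.14901331 0.055     ]]
```

View pics/crop1.png

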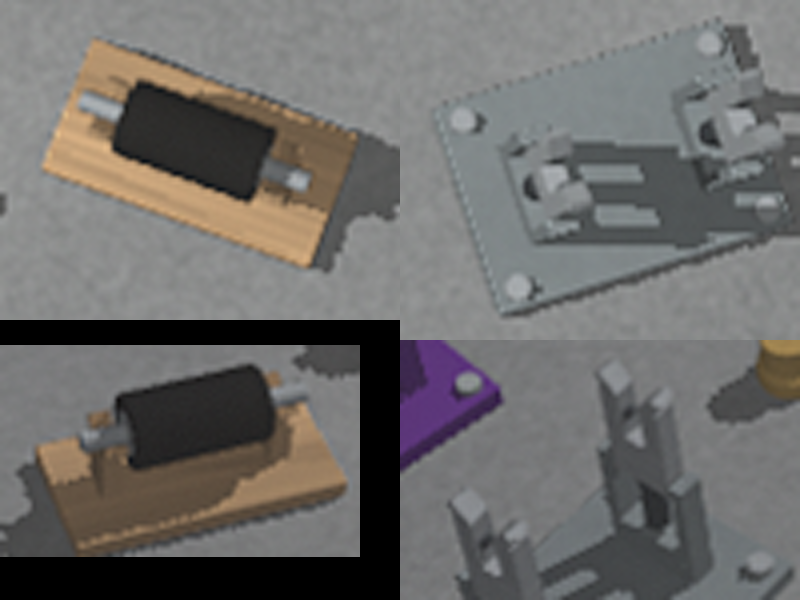

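The crop confirms the black roller on the wooden rest, with bare axles at both ends, and the grey stand. Its bolts are at top px (386,255), (447,236), (399.5,297) and (462,277), and its fork tips are near (409,267) and (456,253).

Run:
```python
from h import *
T=P('top')
b=onz(T,[(385.75,255),(447,235.75),(399.5,296.75),(461.75,276.75)],.018);print(b,b.mean(0)); d=b[0]+b[2]-b[1]-b[3];print('yaw y axis',np.degrees(np.arctan2(d[1],d[0])))
f=onz(T,[(409.25,267),(456,253)],.151);print(f,f.mean(0),np.linalg.norm(f[0]-f[1]));d=f[0]-f[1];print(np.degrees(np.arctan2(d[1],d[0])))
o=manip.get_obs();print(R.from_quat(o['ee_rot']).as_matrix().round(3))
```

```text
[[ 0.51169665 -0.11058396  0.018     ]
 [ 0.55781764 -0.24627     0.018     ]
 [ 0.42065968 -0.14090737  0.018     ]
 [ 0.46752175 -0.2774692   0.018     ]] [ 0.48942393 -0.19380763  0.018     ]
yaw y axis 108.85700044274326
[[ 0.47306343 -0.13994598  0.151     ]
 [ 0.50296837 -0.23237788  0.151     ]] [ 0.4880159  -0.18616193  0.151     ] 0.09714917498003574
107.92820181492706
[[ 0.419 -0.908 -0.   ]
 [-0.908 -0.419  0.001]
 [-0.001  0.    -1.   ]]
```

```bash
cat >> h.py <<'E'
def plan(xyz,yaw,cmd=None):
    "shift & turn in tool axes from current pose to tool-down pose with tool x at yaw deg (mod 180)"
    o=manip.get_obs();M=R.from_quat(o['ee_rot']).as_matrix();p=o['position']
    y=np.radians(yaw);x=np.array([np.cos(y),np.sin(y),0])
    if x@M[:,0]<0:x=-x
    z=np.array([0,0,-1.]);G=np.c_[x,np.cross(z,x),z]
    print('turn',np.degrees(R.from_matrix(M.T@G).as_rotvec()).round(2),'shift',(M.T@(np.array(xyz)-p)).round(4),'yaw now',np.degrees(np.arctan2(M[1,0],M[0,0])).round(2),'p',p.round(4),'f',o['ft_force'].round(2),'w',o['grip_width'],'t',o['clock'])
E
python3 - <<'E'
from h import *
plan([.556,.149,.22],-19.2)
E
```

```text
turn [-2.0e-02  6.0e-02 -4.6e+01] shift [-0.5268 -0.5672 -0.0257] yaw now -65.2 p [ 0.262  -0.5671  0.1938] f [-0.32  0.13  0.19] w 1.0004386269350536 t 0.15
```

Call:
move_arm([
  [0, 0, 0, -0.02, -0.022, -0.03, 0.085],
  [0, 0, 0, -0.045, -0.048, -0.06, 0.085],
  [0, 0, 0, -0.075, -0.08, -0.08, 0.085],
  [0, 0, 0, -0.105, -0.112, -0.08, 0.085],
  [0, 0, 0, -0.135, -0.144, -0.08, 0.085],
  [0, 0, 0, -0.165, -0.177, -0.08, 0.085],
  [0, 0, 0, -0.195, -0.21, -0.08, 0.085],
  [0, 0, 0, -0.225, -0.243, -0.08, 0.085],
  [0, 0, 0, -0.255, -0.275, -0.08, 0.085],
  [0, 0, 0, -0.285, -0.308, -0.08, 0.085],
])

```text
clock: 1.15
position: [0.4224, -0.1778, 0.2744]
ee_rot: [0.842, -0.539, 0.0, 0.0]
ft_force: [0.8, 0.2, 0.5]
grip_width: 0.998
```

Call:
move_arm([
  [0, 0, -5, -0.025, -0.027, 0, 0.085],
  [0, 0, -10, -0.05, -0.055, 0, 0.085],
  [0, 0, -15, -0.08, -0.085, 0, 0.085],
  [0, 0, -20, -0.11, -0.117, 0, 0.085],
  [0, 0, -26, -0.14, -0.15, 0.01, 0.085],
  [0, 0, -32, -0.17, -0.182, 0.02, 0.085],
  [0, 0, -38, -0.2, -0.214, 0.03, 0.085],
  [0, 0, -43, -0.225, -0.24, 0.04, 0.085],
  [0, 0, -46, -0.242, -0.259, 0.05, 0.085],
  [0, 0, -46, -0.242, -0.259, 0.05, 0.085],
])

```text
clock: 2.15
position: [0.555, 0.1526, 0.2224]
ee_rot: [0.987, -0.163, -0.002, -0.001]
ft_force: [0.4, -0.6, -1.0]
grip_width: 0.993
```

Run:
```python
from h import *
plan([.556,.149,.22],-19.2)
c,im=snap('wrist','pics/w1.png')
```

```text
turn [-0.03  0.21  0.39] shift [0.0022 0.0031 0.0024] yaw now -18.81 p [0.555  0.1526 0.2224] f [ 0.44 -0.55 -1.01] w 0.9929758488998744 t 2.15
```

View pics/w1.png

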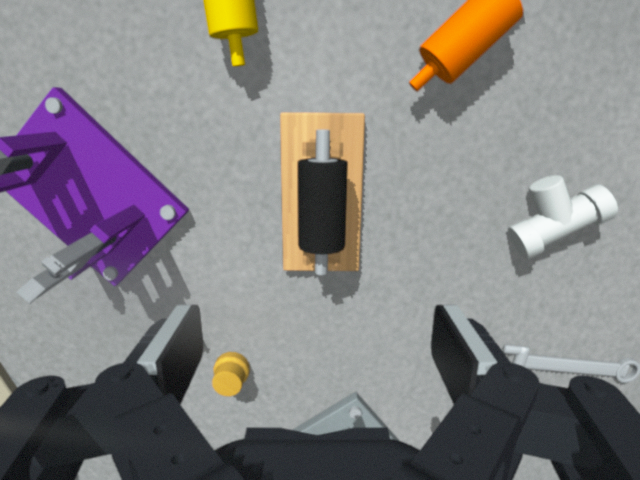

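Wrist view: black roller centred at about (322,205), with axle ends at (323,130) and (321,273).

Run:
```python
from h import *
c=P('wrist'); im=cv2.imread('pics/w1.png'); m=(im.max(2)<60).astype(np.uint8); m[:120]=0;m[290:]=0;m[:,:270]=0;m[:,380:]=0
n,l,st,ce=cv2.connectedComponentsWithStats(m);i=1+st[1:,4].argmax();print(st[i],ce[i])
r=cv2.minAreaRect(np.argwhere(l==i)[:,::-1].astype(np.float32));print(r)
e=onz(c,[(323,130),(321,273)],.052);print(e,e.mean(0),np.linalg.norm(e[0]-e[1]))
# side edges of the roller at two rows -> mid -> axis
rows=[175,235];mid=[((np.where(l[v]==i)[0].min()+np.where(l[v]==i)[0].max())/2,v) for v in rows];q=onz(c,mid,.052);d=q[0]-q[1];print(mid,q,'ang',np.degrees(np.arctan2(d[1],d[0])))
ys=np.where((l==i).any(1))[0];q=onz(c,[(322.5,ys.min()),(322,ys.max()+1)],.06);print(q,q.mean(0))
plan([.556,.149,.22],-19.2)
```

```text
[ 299  160   48   94 4188] [321.86341929 206.415234  ]
((322.4999694824219, 206.49996948242188), (46.99999237060547, 92.99998474121094), 0.0)
[[0.57901127 0.20548116 0.052     ]
 [0.53479574 0.08126084 0.052     ]] [0.55690351 0.143371   0.052     ] 0.13185484081833404
[(np.float64(322.0), 175), (np.float64(321.5), 235)] [[0.56574907 0.16921457 0.052     ]
 [0.54745286 0.11692547 0.052     ]] ang 70.71481852226854
[[0.57062037 0.18246067 0.06      ]
 [0.54275967 0.10198116 0.06      ]] [0.55669002 0.14222092 0.06      ]
turn [0.01 0.14 0.17] shift [0.0013 0.0011 0.0032] yaw now -19.03 p [0.5552 0.1505 0.2232] f [ 0.28 -1.65  0.33] w 0.9927164788119045 t 2.2
```

Run:
```python
from h import *
plan([.557,.1445,.028],-19.3)
```

```text
turn [0.01 0.14 0.27] shift [0.0042 0.005  0.1952] yaw now -19.03 p [0.5552 0.1505 0.2232] f [ 0.28 -1.65  0.33] w 0.9927164788119045 t 2.2
```

Call:
move_arm([
  [0, 0.1, 0.3, 0.004, 0.005, 0.02, 0.085],
  [0, 0.1, 0.3, 0.004, 0.005, 0.045, 0.085],
  [0, 0.1, 0.3, 0.004, 0.005, 0.07, 0.085],
  [0, 0.1, 0.3, 0.004, 0.005, 0.095, 0.085],
  [0, 0.1, 0.3, 0.004, 0.005, 0.115, 0.085],
  [0, 0.1, 0.3, 0.004, 0.005, 0.13, 0.085],
  [0, 0.1, 0.3, 0.004, 0.005, 0.14, 0.085],
  [0, 0.1, 0.3, 0.004, 0.005, 0.145, 0.085],
  [0, 0.1, 0.3, 0.004, 0.005, 0.145, 0.085],
  [0, 0.1, 0.3, 0.004, 0.005, 0.145, 0.085],
])

```text
clock: 3.2
position: [0.5585, 0.1429, 0.0802]
ee_rot: [0.986, -0.169, 0.001, -0.0]
ft_force: [0.3, 0.1, -0.4]
grip_width: 0.994
```

Run:
```python
from h import *
plan([.557,.1445,.028],-19.3)
```

```text
turn [-0.03 -0.16 -0.21] shift [-0.002  -0.001   0.0522] yaw now -19.51 p [0.5585 0.1429 0.0802] f [ 0.26  0.12 -0.39] w 0.9940639604234022 t 3.2
```

Call:
move_arm([
  [0, -0.1, -0.2, -0.002, -0.001, 0.015, 0.085],
  [0, -0.1, -0.2, -0.002, -0.001, 0.03, 0.085],
  [0, -0.1, -0.2, -0.002, -0.001, 0.042, 0.085],
  [0, -0.1, -0.2, -0.002, -0.001, 0.05, 0.085],
  [0, -0.1, -0.2, -0.002, -0.001, 0.052, 0.085],
  [0, -0.1, -0.2, -0.002, -0.001, 0.052, 0.085],
  [0, -0.1, -0.2, -0.002, -0.001, 0.052, 0.085],
])

```text
clock: 3.9
position: [0.5569, 0.1446, 0.0278]
ee_rot: [0.986, -0.168, 0.0, -0.0]
ft_force: [-0.3, 1.2, 0.5]
grip_width: 0.995
```

Call:
move_arm([
  [0, 0, 0, 0, 0, 0, 0.06],
  [0, 0, 0, 0, 0, 0, 0.05],
  [0, 0, 0, 0, 0, 0, 0.04],
  [0, 0, 0, 0, 0, 0, 0.03],
  [0, 0, 0, 0, 0, 0, 0.03],
  [0, 0, 0, 0, 0, 0, 0.03],
  [0, 0, 0, 0, 0, 0, 0.03],
  [0, 0, 0, 0, 0, 0, 0.03],
  [0, 0, 0, 0, 0, 0, 0.03],
], grip_force=60)

```text
clock: 4.8
position: [0.5564, 0.1445, 0.0275]
ee_rot: [0.986, -0.168, -0.0, 0.0]
ft_force: [-4.3, -0.4, 4.6]
grip_width: 0.352
```

Run:
```python
from h import *
c,a=snap('wrist','pics/w2.png'); c,b=snap('scene','pics/s2.png')
out=np.zeros((600,800,3),np.uint8); out[:480,:400]=a[:,120:520,::-1]
out[:420,400:]=cv2.resize(np.ascontiguousarray(b[190:330,300:433,::-1]),(400,420))
cv2.imwrite('pics/crop2.png',out); plan([.557,.1445,.028],-19.3)
```

```text
turn [0.01 0.   0.  ] shift [ 0.0005 -0.0002 -0.0005] yaw now -19.3 p [0.5564 0.1444 0.0275] f [-4.44 -0.22  5.27] w 0.3535922195705114 t 4.9
```

View pics/crop2.png

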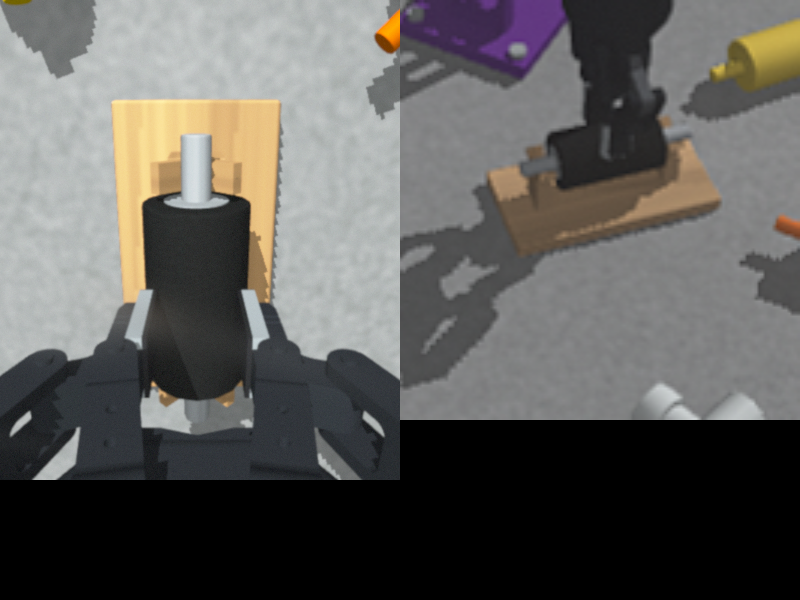

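The roller is between the pads, which grip its flanks about mid-length and square to the axle. I tighten the grip and lift.

Call:
move_arm([
  [0, 0, 0, 0, 0, 0, 0.015],
  [0, 0, 0, 0, 0, 0, 0.015],
  [0, 0, 0, 0, 0, -0.005, 0.015],
  [0, 0, 0, 0, 0, -0.015, 0.015],
  [0, 0, 0, 0, 0, -0.03, 0.015],
  [0, 0, 0, 0, 0, -0.05, 0.015],
  [0, 0, 0, 0, 0, -0.08, 0.015],
  [0, 0, 0, 0, 0, -0.11, 0.015],
  [0, 0, 0, 0, 0, -0.14, 0.015],
  [0, 0, 0, 0, 0, -0.16, 0.015],
])

```text
clock: 5.9
position: [0.5572, 0.1446, 0.1903]
ee_rot: [0.986, -0.168, 0.001, -0.0]
ft_force: [0.7, 0.3, -1.5]
grip_width: 0.177
```

Run:
```python
from h import *
plan([.488,-.188,.23],18.5)
c,a=snap('wrist','pics/w3.png');cv2.imwrite('pics/crop3.png',a[:,120:520,::-1])
```

```text
turn [-3.00e-02 -1.50e-01 -3.78e+01] shift [ 0.0447  0.3367 -0.0401] yaw now -19.3 p [0.5572 0.1446 0.1903] f [ 0.68  0.34 -1.54] w 0.17661172609974687 t 5.9
```

View pics/crop3.png

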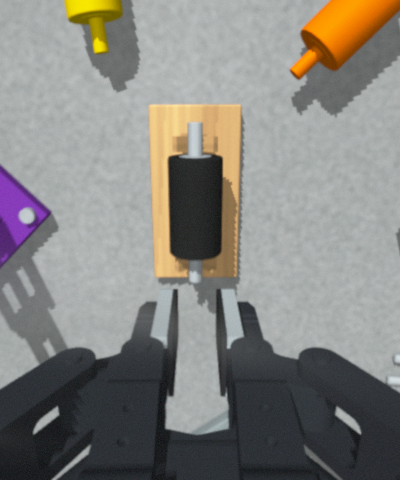

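The roller stayed on its rest because the pads slid off. I check the finger geometry by projecting the TCP and the expected roller outline into the pictures taken during the grasp.

Run:
```python
from h import *
tcp=np.array([.5564,.1444,.0275]); o=manip.get_obs(); print(o['position'])
S=P('scene'); s=cv2.imread('pics/s2.png'); k=6;x0,y0=335,205
big=cv2.resize(s[y0:y0+75,x0:x0+66],None,fx=k,fy=k,interpolation=cv2.INTER_CUBIC)
y=np.radians(-19.3);X=np.array([np.cos(y),np.sin(y),0]);Y=np.array([-X[1],X[0],0])
def mk(img,p,col,f=lambda q:q): 
    for q in p: cv2.circle(img,tuple(int(v) for v in f(q)),3,col,-1)
f=lambda q:(q-[x0-.5,y0-.5])*k
c0=np.array([.5569,.1434,.05])
mk(big,proj(S,[tcp]),(0,0,255),f)
mk(big,proj(S,[tcp+X*.015+np.array([0,0,h]) for h in(0,.02,.04)]),(0,255,0),f)
mk(big,proj(S,[c0+Y*t for t in(-.066,-.04,0,.04,.066)]),(255,255,0),f)
w=cv2.imread('pics/w3.png');c=P('wrist');M=R.from_quat(o['ee_rot']).as_matrix()
mk(w,proj(c,[o['position']+M@[a,0,-b] for a in(-.0075,.0075) for b in(0,.019,.038)]),(0,255,0))
mk(w,proj(c,[c0+Y*t for t in(-.066,-.04,0,.04,.066)]),(255,255,0))
out=np.zeros((480,796,3),np.uint8);out[:450,:396]=big;out[:,396:]=w[:,120:520];cv2.imwrite('pics/chk.png',out)
```

```text
[0.55832053 0.14506076 0.19306185]
```

View pics/chk.png

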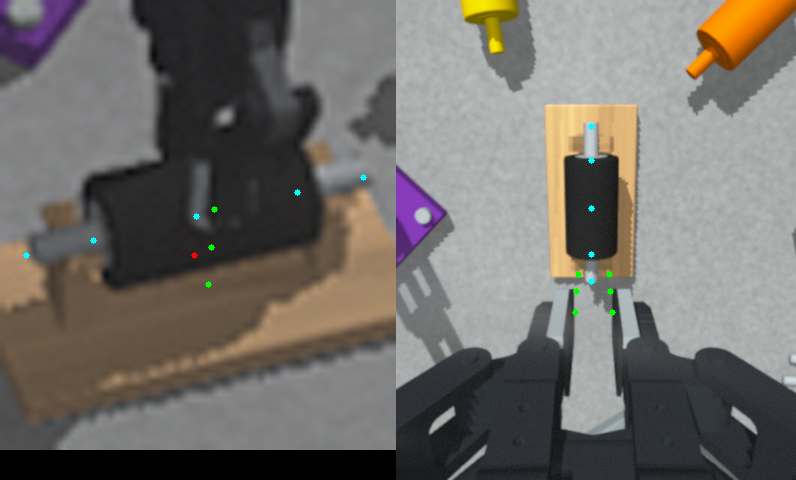

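The roller markers fit the picture, but the real fingertips sit about 20 mm or more behind the nominal TCP at this opening, so the pads only caught the upper flank. I regrasp deeper.

Call:
move_arm([
  [0, 0, 0, 0, 0, 0, 0.085],
  [0, 0, 0, 0, 0, 0, 0.085],
  [0, 0, 0, 0, 0, 0, 0.085],
  [0, 0, 0, 0, 0, 0.03, 0.085],
  [0, 0, 0, 0, 0, 0.06, 0.085],
  [0, 0, 0, 0, 0, 0.09, 0.085],
  [0, 0, 0, 0, 0, 0.12, 0.085],
  [0, 0, 0, 0, 0, 0.14, 0.085],
  [0, 0, 0, 0, 0, 0.15, 0.085],
  [0, 0, 0, 0, 0, 0.15, 0.085],
])

```text
clock: 6.95
position: [0.5554, 0.1441, 0.0359]
ee_rot: [0.986, -0.168, -0.001, 0.0]
ft_force: [0.5, 0.2, 0.0]
grip_width: 0.998
```

Run:
```python
from h import *
plan([.557,.1435,.008],-19.3)
```

```text
turn [0.08 0.15 0.01] shift [0.0018 0.     0.0279] yaw now -19.29 p [0.5554 0.1441 0.0359] f [0.51 0.24 0.05] w 0.997788516929667 t 6.95
```

Call:
move_arm([
  [0, 0, 0, 0.001, 0, 0.01, 0.085],
  [0, 0, 0, 0.001, 0, 0.02, 0.085],
  [0, 0, 0, 0.001, 0, 0.028, 0.085],
  [0, 0, 0, 0.001, 0, 0.028, 0.085],
  [0, 0, 0, 0.001, 0, 0.028, 0.055],
  [0, 0, 0, 0.001, 0, 0.028, 0.05],
  [0, 0, 0, 0.001, 0, 0.028, 0.04],
  [0, 0, 0, 0.001, 0, 0.028, 0.03],
  [0, 0, 0, 0.001, 0, 0.028, 0.03],
  [0, 0, 0, 0.001, 0, 0.028, 0.03],
])

```text
clock: 7.95
position: [0.5563, 0.1447, 0.0099]
ee_rot: [0.986, -0.167, -0.001, 0.0]
ft_force: [-7.5, -0.6, 8.2]
grip_width: 0.485
```

Run:
```python
from h import *
plan([.557,.1435,.008],-19.3)
S,s=snap('scene','pics/s4.png');snap('wrist','pics/w4.png')
```

```text
turn [0.04 0.09 0.04] shift [0.0011 0.0009 0.0019] yaw now -19.26 p [0.5563 0.1447 0.0099] f [-7.48 -0.59  8.22] w 0.4850745741329219 t 7.95
```

Run:
```python
from h import *
s=cv2.imread('pics/s4.png');w=cv2.imread('pics/w4.png')
out=np.zeros((480,796,3),np.uint8);out[:450,:396]=cv2.resize(s[205:280,335:401],None,fx=6,fy=6,interpolation=cv2.INTER_CUBIC);out[:,396:]=w[:,120:520]
out=cv2.convertScaleAbs(out,alpha=1.6,beta=25);cv2.imwrite('pics/chk4.png',out)
```

```text
(no output)
```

View pics/chk4.png

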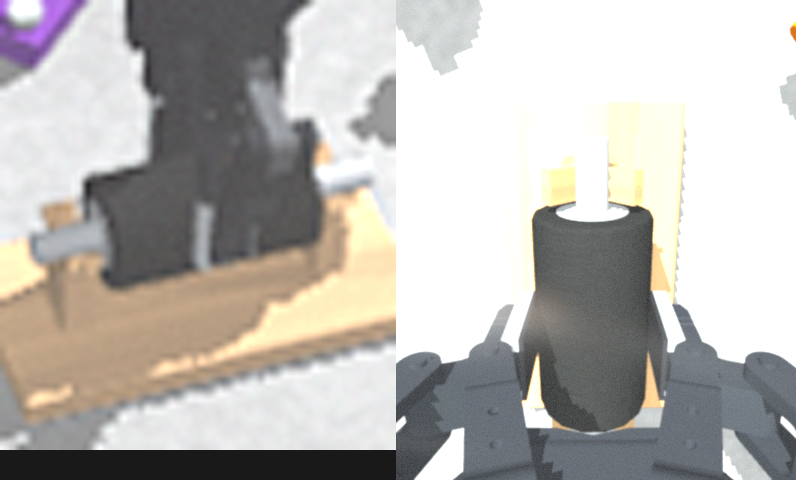

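The fingertips now reach the roller's lower edge and the fingers stop at 41 mm, so this is a real grip but still slightly high. I open, go 8 mm deeper and shift slightly to -x.

Call:
move_arm([
  [0, 0, 0, 0, 0, 0, 0.065],
  [0, 0, 0, 0, 0, 0, 0.065],
  [0, 0, 0, -0.001, 0, 0.004, 0.065],
  [0, 0, 0, -0.001, 0, 0.009, 0.065],
  [0, 0, 0, -0.001, 0, 0.009, 0.065],
  [0, 0, 0, -0.001, 0, 0.009, 0.045],
  [0, 0, 0, -0.001, 0, 0.009, 0.03],
  [0, 0, 0, -0.001, 0, 0.009, 0.02],
  [0, 0, 0, -0.001, 0, 0.009, 0.02],
  [0, 0, 0, -0.001, 0, 0.009, 0.02],
])

```text
clock: 9.05
position: [0.5563, 0.1445, 0.0006]
ee_rot: [0.986, -0.168, -0.0, 0.0]
ft_force: [-4.4, -1.3, 4.8]
grip_width: 0.496
```

Run:
```python
from h import *
plan([.557,.1435,.008],-19.3)
```

```text
turn [0.01 0.01 0.01] shift [ 0.001   0.0007 -0.0074] yaw now -19.29 p [0.5563 0.1445 0.0006] f [-4.37 -1.28  4.78] w 0.49591321030798197 t 9.05
```

Call:
move_arm([
  [0, 0, 0, 0, 0, 0, 0.01],
  [0, 0, 0, 0, 0, -0.003, 0.01],
  [0, 0, 0, 0, 0, -0.008, 0.01],
  [0, 0, 0, 0, 0, -0.016, 0.01],
  [0, 0, 0, 0, 0, -0.03, 0.01],
  [0, 0, 0, 0, 0, -0.05, 0.01],
  [0, 0, 0, 0, 0, -0.08, 0.01],
  [0, 0, 0, 0, 0, -0.11, 0.01],
  [0, 0, 0, 0, 0, -0.14, 0.01],
  [0, 0, 0, 0, 0, -0.17, 0.01],
], grip_force=70)

```text
clock: 10.05
position: [0.5564, 0.1446, 0.1729]
ee_rot: [0.986, -0.167, 0.001, -0.0]
ft_force: [0.3, -0.1, -3.3]
grip_width: 0.493
```

Run:
```python
from h import *
plan([.47,-.13,.25],18.5)
snap('wrist','pics/w5.png')
```

```text
turn [-1.000e-02 -6.000e-02 -3.778e+01] shift [ 0.0092  0.2877 -0.0773] yaw now -19.28 p [0.5564 0.1446 0.1729] f [ 0.34 -0.05 -3.3 ] w 0.4930838828615948 t 10.05
```

The roller is held: -3.3 N matches its weight. Next I go past the stand at height, so the wrist camera can see it in front.

Call:
move_arm([
  [0, 0, 0, 0, 0.01, -0.02, 0.01],
  [0, 0, 0, 0, 0.035, -0.04, 0.01],
  [0, 0, 0, 0, 0.065, -0.06, 0.01],
  [0, 0, 0, 0, 0.1, -0.06, 0.01],
  [0, 0, 0, 0, 0.135, -0.06, 0.01],
  [0, 0, 0, 0, 0.17, -0.06, 0.01],
  [0, 0, 0, 0, 0.205, -0.06, 0.01],
  [0, 0, 0, 0, 0.24, -0.06, 0.01],
  [0, 0, 0, 0.02, 0.27, -0.06, 0.01],
  [0, 0, 0, 0.04, 0.3, -0.06, 0.01],
])

```text
clock: 11.1
position: [0.495, -0.1532, 0.2318]
ee_rot: [0.986, -0.167, 0.001, 0.001]
ft_force: [0.6, -0.1, -2.3]
grip_width: 0.495
```

Run:
```python
from h import *
plan([.527,-.304,.23],18.5)
```

```text
turn [  0.09  -0.1  -37.78] shift [0.08   0.1317 0.0021] yaw now -19.28 p [ 0.495  -0.1532  0.2318] f [ 0.6  -0.12 -2.27] w 0.49479281037334 t 11.1
```

Call:
move_arm([
  [0, 0, -5, 0.01, 0.018, 0, 0.01],
  [0, 0, -10, 0.02, 0.035, 0, 0.01],
  [0, 0, -15, 0.032, 0.053, 0, 0.01],
  [0, 0, -20, 0.044, 0.072, 0, 0.01],
  [0, 0, -25, 0.056, 0.09, 0, 0.01],
  [0, 0, -30, 0.067, 0.108, 0, 0.01],
  [0, 0, -35, 0.075, 0.122, 0, 0.01],
  [0, 0, -37.8, 0.08, 0.132, 0, 0.01],
  [0, 0, -37.8, 0.08, 0.132, 0, 0.01],
  [0, 0, -37.8, 0.08, 0.132, 0, 0.01],
])

```text
clock: 12.1
position: [0.5271, -0.3023, 0.2309]
ee_rot: [0.987, 0.16, 0.0, -0.0]
ft_force: [0.1, 0.7, -3.7]
grip_width: 0.496
```

Run:
```python
from h import *
plan([.489,-.19,.23],18.5)
c,_=snap('wrist','pics/w6.png'); np.savez('w6.npz',K=c[0],d=c[1],o=c[2],r=c[3])
```

```text
turn [-0.01 -0.04 -0.07] shift [-0.0006 -0.1186  0.0009] yaw now 18.43 p [ 0.5271 -0.3023  0.2309] f [ 0.08  0.66 -3.73] w 0.4959066535856 t 12.1
```

View pics/w6.png

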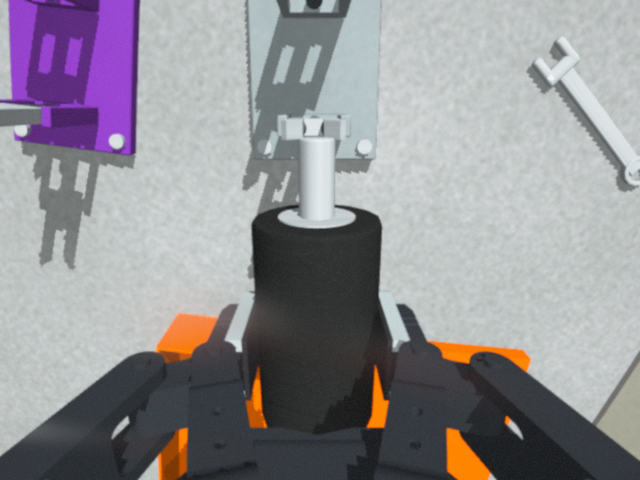

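Here the near fork's prong tops are at about (291,126) and (337,126), the base's near corners at (251,159) and (376,158), and the held roller is straight with its axle end at (318,138). I refine these edges numerically.

Run:
```python
from h import *
z=np.load('w6.npz');c=(z['K'],z['d'],z['o'],z['r']);g=cv2.imread('pics/w6.png',0)
for x in(286,294,334,344):print(x,g[106:146,x])
for y in(121,126,131):print(y,g[y,270:358])
print('base corners',onz(c,[(251,159),(376,158)],.015)); print('bolts',onz(c,[(265,147),(365,147)],.018))
print('left/right edge',onz(c,[(247,20),(381,20)],.015))
print('fork top',onz(c,[(279,126),(349,126),(314,126)],.151))
# axle end (held): tip at far end, assumed axle height tcp+.049
tcp=np.array([.5271,-.3023,.2309])
a=onz(c,[(318,138)],.28+.004);print('axle tip',a,'from tcp along axle',np.linalg.norm(a[0,:2]-tcp[:2]))
rr=onz(c,[(316,206)],.28);print('roller end face?',rr,np.linalg.norm(rr[0,:2]-tcp[:2]))
```

```text
286 [118 118 114 117 116 114 116 115 133 162 180 185 189 197 200 193 192 190
 192 194 193 196 197 195 193 194 192 191 188 184 186 186 180 166 135 120
 118 117 116 115]
294 [114 115 111 114 116 117 112 112 115 114 123 144 180 198 208 207 207 209
 207 208 210 209 210 215 210 210 213 212 209 211 206 203 193 163 129 115
 116 116 114 116]
334 [187 192 190 189 187 187 184 179 179 187 192 194 198 192 178 168 163 163
 162 161 162 165 166 166 163 168 166 169 164 163 162 166 172 173 174 174
 178 175 175 172]
344 [189 192 187 189 190 192 190 187 183 191 202 193 191 193 202 207 205 206
 206 207 208 208 209 210 206 208 212 212 210 204 203 204 201 196 193 190
 187 191 190 191]
121 [114 116 116 116 117 114 122 147 175 185 183 172 169 166 169 176 193 206
 208 206 208 208 206 207 207 207 207 209 205 205 207 202 177 165 200 222
 226 226 228 225 228 225 227 226 226 226 226 227 226 226 226 222 194 155
 163 166 167 168 166 166 166 166 168 166 168 166 165 169 168 173 187 202
 207 207 207 201 194 187 188 188 179 187 189 191 188 193 191 189]
126 [115 115 117 116 117 117 122 146 174 188 185 172 167 165 165 1
[... 523 characters left out ...]
 164 166 165 167 167 166 166 164 166 168 164 166 164 164 173 194 206
 210 210 208 201 193 192 188 183 174 184 189 186 187 188 188 187]
base corners [[ 0.4568507  -0.29414696  0.015     ]
 [ 0.57296126 -0.25446791  0.015     ]]
bolts [[ 0.46692525 -0.27830422  0.018     ]
 [ 0.5585826  -0.2477838   0.018     ]]
left/right edge [[ 0.41888352 -0.17493652  0.015     ]
 [ 0.53352125 -0.13676688  0.015     ]]
fork top [[ 0.48367441 -0.24617261  0.151     ]
 [ 0.52552828 -0.23223832  0.151     ]
 [ 0.50461075 -0.23923278  0.151     ]]
axle tip [[ 0.50588587 -0.23683514  0.284     ]] from tcp along axle 0.06881633406277642
roller end face? [[ 0.51244344 -0.25852213  0.28      ]] 0.046166186425607214
```

Call:
move_arm([
  [0, 0, 0, -0.001, -0.01, 0, 0.01],
  [0, 0, 0, -0.001, -0.03, 0, 0.01],
  [0, 0, 0, -0.001, -0.055, 0, 0.01],
  [0, 0, 0, -0.001, -0.08, 0, 0.01],
  [0, 0, 0, -0.001, -0.1, 0.01, 0.01],
  [0, 0, 0, -0.001, -0.112, 0.03, 0.01],
  [0, 0, 0, -0.001, -0.115, 0.06, 0.01],
  [0, 0, 0, -0.001, -0.115, 0.085, 0.01],
  [0, 0, 0, -0.001, -0.115, 0.095, 0.01],
  [0, 0, 0, -0.001, -0.115, 0.095, 0.01],
])

```text
clock: 13.15
position: [0.4887, -0.1934, 0.1347]
ee_rot: [0.987, 0.161, -0.001, -0.0]
ft_force: [-0.7, 0.3, -2.9]
grip_width: 0.49
```

Run:
```python
from h import *
plan([.489,-.194,.13],18.5)
c,a=snap('wrist','pics/w7.png'); np.savez('w7.npz',K=c[0],d=c[1],o=c[2],r=c[3])
S,s=snap('scene','pics/s7.png'); T,t=snap('top','pics/t7.png')
out=np.zeros((600,800,3),np.uint8);out[:480,:400]=a[:,120:520,::-1]
out[:,400:]=cv2.resize(np.ascontiguousarray(s[205:340,165:255,::-1]),(400,600),interpolation=cv2.INTER_CUBIC)
cv2.imwrite('pics/chk7.png',cv2.convertScaleAbs(out,alpha=1.3,beta=10))
```

```text
turn [-0.07  0.08  0.02] shift [0.0001 0.0007 0.0047] yaw now 18.52 p [ 0.4887 -0.1934  0.1347] f [-0.66  0.26 -2.87] w 0.48965983923891965 t 13.15
```

View pics/chk7.png

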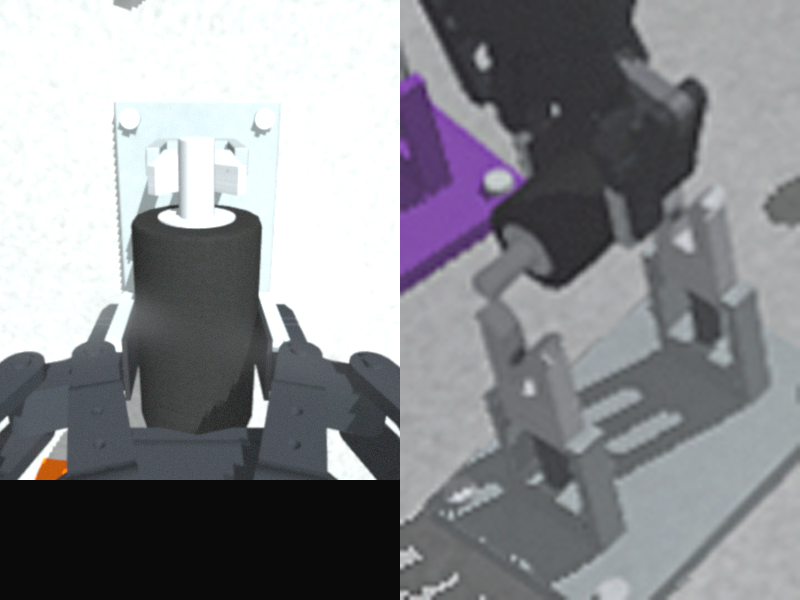

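Run:
```python
from h import *
z=np.load('w7.npz');c=(z['K'],z['d'],z['o'],z['r']);g=cv2.imread('pics/w7.png',0)
for x in(270,280,290,340,350,360):print(x,*g[132:205:1,x])
yd=np.array([-np.sin(np.radians(18.5)),np.cos(np.radians(18.5))]);tcp=np.array([.4887,-.1934]);C=np.array([.4887,-.1932])
for v in range(135,200,5):
    q=onz(c,[(317,v)],.151)[0,:2];print(v,'z151: along from TCP %.4f'%((q-tcp)@yd), 'z.184 %.4f'%((onz(c,[(317,v)],.190)[0,:2]-tcp)@yd))
e=onz(c,[(317,206)],.206)[0,:2];print('rim',(e-tcp)@yd)
b=onz(c,[(120+130,119),(120+264,119)],.018);print('bolts',(b[:,:2]-C)@yd,b)
```

```text
270 183 185 185 182 181 182 182 182 181 181 179 178 171 166 165 176 192 192 186 185 184 187 185 182 185 181 184 183 181 184 185 185 187 186 171 160 157 158 159 157 160 159 157 161 160 161 162 161 160 158 160 164 163 165 163 158 159 159 158 156 155 153 138 119 112 113 114 111 111 113 113 114 115
280 178 176 179 179 179 177 176 169 164 163 163 164 160 163 151 140 126 122 119 123 132 153 178 190 195 194 194 198 198 197 201 203 201 201 204 204 202 202 203 201 202 203 205 205 206 204 204 206 206 203 205 209 209 210 208 203 203 203 202 203 199 197 191 184 180 182 180 181 180 179 180 180 183
290 182 179 179 179 182 178 172 168 175 181 187 187 186 186 187 184 186 189 194 195 196 196 198 198 196 195 195 198 197 199 199 200 199 201 202 201 202 204 202 202 204 204 205 206 207 209 208 206 207 205 209 211 206 206 206 205 204 200 199 193 185 181 180 181 174 177 170 167 155 144 133 126 110
340 185 187 186 185 187 184 173 169 172 186 186 183 185 186 184 184 186 189 195 197 198 198 198 197 195 196 197 198 201 195 197 191 180 166 159 158 157 158 158 160 159 161 161 159 159 162 161 161 158 163 163 164 
[... 688 characters left out ...]
rom TCP 0.0675 z.184 0.0699
140 z151: along from TCP 0.0655 z.184 0.0684
145 z151: along from TCP 0.0635 z.184 0.0669
150 z151: along from TCP 0.0615 z.184 0.0653
155 z151: along from TCP 0.0595 z.184 0.0638
160 z151: along from TCP 0.0575 z.184 0.0623
165 z151: along from TCP 0.0555 z.184 0.0607
170 z151: along from TCP 0.0534 z.184 0.0592
175 z151: along from TCP 0.0514 z.184 0.0576
180 z151: along from TCP 0.0493 z.184 0.0560
185 z151: along from TCP 0.0472 z.184 0.0544
190 z151: along from TCP 0.0451 z.184 0.0528
195 z151: along from TCP 0.0430 z.184 0.0512
rim 0.05147086849418352
bolts [0.07039837 0.07044256] [[ 0.42104317 -0.14160312  0.018     ]
 [ 0.51214959 -0.11107274  0.018     ]]
```

Run:
```python
from h import *
z=np.load('w7.npz');c=(z['K'],z['d'],z['o'],z['r']);g=cv2.imread('pics/w7.png',0)
print(c[2]);yd=np.array([-np.sin(np.radians(18.5)),np.cos(np.radians(18.5))]);tcp=np.array([.4887,-.1934])
for v in(145,155,165,175,190,200,210): print(v,*g[v,292:345])
# image width of 12 mm axle seen vs depth; along/height for depths
for v in(138,217):
  o,d=ray(c,[(317,v)])
  for dep in(.13,.14,.15,.16): q=o+d[0]*dep;print(v,dep,'z %.4f along %.4f'%(q[2],(q[:2]-tcp)@yd))
```

```text
[ 0.46447169 -0.11969334  0.31515724]
145 187 186 185 183 181 163 134 117 126 136 145 154 163 168 176 184 192 198 203 206 208 213 214 216 219 222 226 226 227 226 224 222 221 221 219 219 219 218 209 205 196 187 175 184 186 188 185 186 186 186 186 185 173
155 194 196 197 195 195 180 140 120 124 138 145 153 159 168 177 184 191 198 200 206 206 213 215 217 218 222 225 227 225 227 224 223 218 220 220 223 221 216 208 204 195 184 179 192 195 196 196 197 197 196 196 196 198
165 202 202 202 203 205 190 147 119 126 140 146 154 162 168 177 183 194 198 203 207 209 213 215 216 220 222 225 227 228 227 225 222 222 219 220 222 217 217 211 201 192 178 159 154 161 161 161 163 166 167 169 171 172
175 206 209 205 206 207 197 156 125 123 138 146 152 160 170 176 187 191 198 202 207 208 213 215 218 222 223 224 228 225 224 224 223 222 220 222 222 221 216 209 202 192 180 157 157 160 161 160 163 159 161 159 160 156
190 199 196 197 196 192 183 155 127 121 134 142 154 162 168 176 187 192 194 203 206 208 212 217 217 220 223 225 228 226 227 225 222 220 220 220 219 219 217 209 198 189 178 153 148 154 151 153 153 153 155 154 157 157
200 116 110 112 112 107 111 105 107 118 133 145 154 161 167 176 185 190 201 204 208 211 215 217 219 221 223 226 227 225 226 223 223 221 219 220 220 220 212 208 201 189 174 140 119 112 117 124 156 177 186 186 186 185
210 136 129 129 123 111 105 103 107 115 130 144 154 160 169 177 183 191 196 202 206 211 213 217 220 220 224 225 226 229 226 225 222 220 221 221 219 220 211 207 198 190 181 180 187 196 199 198 197 197 196 191 187 185
138 0.13 z 0.1818 along 0.0684
138 0.14 z 0.1716 along 0.0677
138 0.15 z 0.1613 along 0.0670
138 0.16 z 0.1510 along 0.0663
217 0.13 z 0.1895 along 0.0439
217 0.14 z 0.1798 along 0.0413
217 0.15 z 0.1702 along 0.0387
217 0.16 z 0.1605 along 0.0361
```

The roller sits about 3 mm too far toward the +y fork; across the slot it is aligned within 1 mm. I correct by tool y +3 mm and lower slowly into the mouth.

Call:
move_arm([
  [0, 0, 0, 0, 0.002, 0, 0.01],
  [0, 0, 0, 0, 0.003, 0, 0.01],
  [0, 0, 0, 0, 0.003, 0.005, 0.01],
  [0, 0, 0, 0, 0.003, 0.01, 0.01],
  [0, 0, 0, 0, 0.003, 0.015, 0.01],
  [0, 0, 0, 0, 0.003, 0.02, 0.01],
  [0, 0, 0, 0, 0.003, 0.025, 0.01],
  [0, 0, 0, 0, 0.003, 0.03, 0.01],
  [0, 0, 0, 0, 0.003, 0.03, 0.01],
  [0, 0, 0, 0, 0.003, 0.03, 0.01],
])

```text
clock: 14.3
position: [0.4905, -0.1971, 0.1054]
ee_rot: [0.987, 0.161, -0.0, -0.0]
ft_force: [-1.3, -0.3, -2.9]
grip_width: 0.491
```

Run:
```python
from h import *
plan([.4897,-.1963,.09],18.5)
c,a=snap('wrist','pics/w8.png'); S,s=snap('scene','pics/s8.png')
out=np.zeros((600,800,3),np.uint8);out[:480,:400]=a[:,120:520,::-1]
out[:,400:]=cv2.resize(np.ascontiguousarray(s[205:340,165:255,::-1]),(400,600),interpolation=cv2.INTER_CUBIC)
cv2.imwrite('pics/chk8.png',cv2.convertScaleAbs(out,alpha=1.3,beta=10))
```

```text
turn [-0.  0.  0.] shift [-0.0005 -0.001   0.0154] yaw now 18.5 p [ 0.4905 -0.1971  0.1054] f [-1.28 -0.35 -2.85] w 0.49051293956113673 t 14.3
```

View pics/chk8.png

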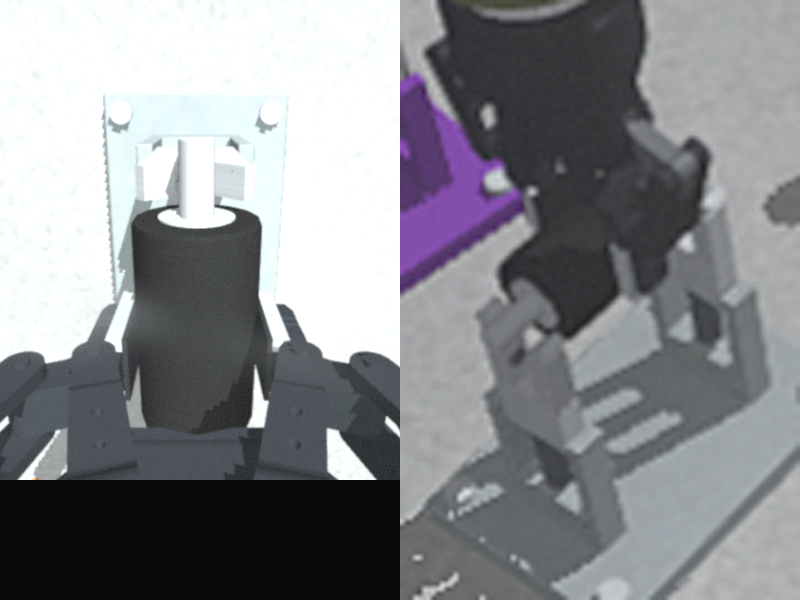

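The axle is in the mouths: axle px 196 against a prong midpoint of 195.5, with a gap at the roller end. I continue at 20 mm/s to just above the keepers.

Call:
move_arm([
  [0, 0, 0, 0, 0, 0.002, 0.01],
  [0, 0, 0, 0, 0, 0.004, 0.01],
  [0, 0, 0, 0, 0, 0.006, 0.01],
  [0, 0, 0, 0, 0, 0.008, 0.01],
  [0, 0, 0, 0, 0, 0.01, 0.01],
  [0, 0, 0, 0, 0, 0.012, 0.01],
  [0, 0, 0, 0, 0, 0.014, 0.01],
  [0, 0, 0, 0, 0, 0.016, 0.01],
  [0, 0, 0, 0, 0, 0.016, 0.01],
])

```text
clock: 15.3
position: [0.4903, -0.1971, 0.0891]
ee_rot: [0.987, 0.161, -0.0, -0.0]
ft_force: [0.3, -0.3, -2.6]
grip_width: 0.487
```

Call:
move_arm([
  [0, 0, 0, 0, 0, 0.002, 0.01],
  [0, 0, 0, 0, 0, 0.004, 0.01],
  [0, 0, 0, 0, 0, 0.006, 0.01],
  [0, 0, 0, 0, 0, 0.008, 0.01],
  [0, 0, 0, 0, 0, 0.008, 0.01],
])

```text
clock: 15.8
position: [0.4903, -0.197, 0.0811]
ee_rot: [0.987, 0.161, -0.0, -0.0]
ft_force: [0.6, -0.5, -3.3]
grip_width: 0.495
```

Call:
move_arm([
  [0, 0, 0, 0, 0, 0.002, 0.01],
  [0, 0, 0, 0, 0, 0.004, 0.01],
  [0, 0, 0, 0, 0, 0.006, 0.01],
  [0, 0, 0, 0, 0, 0.006, 0.01],
])

```text
clock: 16.2
position: [0.4903, -0.1972, 0.0752]
ee_rot: [0.987, 0.161, -0.0, 0.0]
ft_force: [-2.3, -1.2, -0.3]
grip_width: 0.488
```

Call:
move_arm([
  [0, 0, 0, 0, 0, 0.002, 0.01],
  [0, 0, 0, 0, 0, 0.004, 0.01],
  [0, 0, 0, 0, 0, 0.006, 0.01],
  [0, 0, 0, 0, 0, 0.006, 0.01],
])

```text
clock: 16.6
position: [0.4903, -0.1973, 0.0692]
ee_rot: [0.987, 0.161, -0.0, 0.0]
ft_force: [-4.0, -0.8, 3.1]
grip_width: 0.494
```

Call:
move_arm([
  [0, 0, 0, 0, 0, 0.002, 0.01],
  [0, 0, 0, 0, 0, 0.003, 0.01],
  [0, 0, 0, 0, 0, 0.004, 0.01],
  [0, 0, 0, 0, 0, 0.004, 0.01],
])

```text
clock: 17.0
position: [0.4903, -0.1973, 0.0654]
ee_rot: [0.987, 0.161, -0.0, 0.0]
ft_force: [-6.0, -0.9, 4.0]
grip_width: 0.494
```

Call:
move_arm([
  [0, 0, 0, -0.0005, 0, 0, 0.01],
  [0, 0, 0, -0.001, 0, 0, 0.01],
  [0, 0, 0, -0.001, 0, 0.002, 0.01],
  [0, 0, 0, -0.001, 0, 0.003, 0.01],
  [0, 0, 0, -0.001, 0, 0.004, 0.01],
  [0, 0, 0, -0.001, 0, 0.004, 0.01],
])

```text
clock: 17.6
position: [0.4899, -0.1975, 0.0615]
ee_rot: [0.987, 0.161, 0.0, 0.0]
ft_force: [-2.1, -0.7, 5.9]
grip_width: 0.492
```

Call:
move_arm([
  [0, 0, 0, 0, 0, 0.001, 0.01],
  [0, 0, 0, 0, 0, 0.002, 0.01],
  [0, 0, 0, 0, 0, 0.003, 0.01],
  [0, 0, 0, 0, 0, 0.003, 0.01],
])

```text
clock: 18.0
position: [0.4899, -0.1975, 0.0586]
ee_rot: [0.987, 0.161, 0.0, 0.0]
ft_force: [-4.0, 0.6, 7.7]
grip_width: 0.489
```

Call:
move_arm([
  [0, 0, 0, -0.0005, 0, 0.001, 0.01],
  [0, 0, 0, -0.0005, 0, 0.002, 0.01],
  [0, 0, 0, -0.0005, 0, 0.003, 0.01],
  [0, 0, 0, -0.0005, 0, 0.003, 0.01],
])

```text
clock: 18.4
position: [0.4899, -0.1976, 0.0559]
ee_rot: [0.987, 0.161, 0.001, 0.0]
ft_force: [-2.7, 0.5, 8.5]
grip_width: 0.492
```

Call:
move_arm([
  [0, 0, 0, 0, 0, 0.001, 0.01],
  [0, 0, 0, 0, 0, 0.002, 0.01],
  [0, 0, 0, 0, 0, 0.003, 0.01],
  [0, 0, 0, 0, 0, 0.003, 0.01],
])

```text
clock: 18.8
position: [0.49, -0.1976, 0.0531]
ee_rot: [0.987, 0.161, 0.001, 0.0]
ft_force: [-4.1, 1.0, 9.7]
grip_width: 0.49
```

Call:
move_arm([
  [0, 0, 0, 0, 0, 0.001, 0.01],
  [0, 0, 0, 0, 0, 0.002, 0.01],
  [0, 0, 0, 0, 0, 0.003, 0.01],
  [0, 0, 0, 0, 0, 0.003, 0.01],
])

```text
clock: 19.2
position: [0.4902, -0.1976, 0.0502]
ee_rot: [0.987, 0.161, 0.001, 0.0]
ft_force: [-3.1, 0.0, 11.0]
grip_width: 0.489
```

Call:
move_arm([
  [0, 0, 0, 0, 0, 0.001, 0.01],
  [0, 0, 0, 0, 0, 0.002, 0.01],
  [0, 0, 0, 0, 0, 0.003, 0.01],
  [0, 0, 0, 0, 0, 0.003, 0.01],
])

```text
clock: 19.6
position: [0.4905, -0.1976, 0.0471]
ee_rot: [0.987, 0.161, 0.001, 0.001]
ft_force: [-1.6, -1.4, 7.2]
grip_width: 0.493
```

One fork has clicked: the force dropped from about 12 to 7.2 N. I go on in smaller steps for the other.

Call:
move_arm([
  [0, 0, 0, 0, 0, 0.001, 0.01],
  [0, 0, 0, 0, 0, 0.002, 0.01],
  [0, 0, 0, 0, 0, 0.002, 0.01],
])

```text
clock: 19.9
position: [0.4905, -0.1976, 0.0451]
ee_rot: [0.987, 0.161, 0.001, 0.001]
ft_force: [-0.8, -0.5, 7.7]
grip_width: 0.487
```

Run:
```python
from h import *
plan([.4897,-.1963,.09],18.5)
```

```text
turn [ 0.08 -0.14  0.04] shift [-0.0002 -0.0014 -0.0449] yaw now 18.54 p [ 0.4905 -0.1976  0.0451] f [-0.76 -0.47  7.68] w 0.48685950570665343 t 19.9
```

Call:
move_arm([
  [0, 0, 0, 0, 0, 0.001, 0.01],
  [0, 0, 0, 0, 0, 0.002, 0.01],
  [0, 0, 0, 0, 0, 0.002, 0.01],
  [0, 0, 0, 0, 0, 0.002, 0.01],
])

```text
clock: 20.3
position: [0.4905, -0.1976, 0.0433]
ee_rot: [0.987, 0.161, 0.001, 0.001]
ft_force: [-0.7, 0.3, 9.1]
grip_width: 0.492
```

Run:
```python
from h import *
plan([.4897,-.1963,.09],18.5)
c,a=snap('wrist','pics/w9.png'); S,s=snap('scene','pics/s9.png'); T,t=snap('top','pics/t9.png')
print(manip.get_obs()['ft_force'],manip.get_obs()['torque'])
k=4
out=np.zeros((600,800,3),np.uint8);out[:480,:400]=a[:,120:520,::-1]
out[:,400:]=cv2.resize(np.ascontiguousarray(s[225:330,172:242,::-1]),(400,600),interpolation=cv2.INTER_CUBIC)
cv2.imwrite('pics/chk9.png',cv2.convertScaleAbs(out,alpha=1.5,beta=15))
```

```text
turn [ 0.09 -0.13  0.04] shift [-0.0002 -0.0014 -0.0467] yaw now 18.54 p [ 0.4905 -0.1976  0.0433] f [-0.71  0.3   9.11] w 0.4916998647729306 t 20.3
[-1.6311017  -0.04694453  9.04497831] [-0.0384615   0.3386399   0.17083685]
```

Both readings are plausible, so I back off: raising the arm gives clearly different residual forces for one click versus two.

Call:
move_arm([
  [0, 0, 0, 0, 0, -0.002, 0.01],
  [0, 0, 0, 0, 0, -0.004, 0.01],
  [0, 0, 0, 0, 0, -0.006, 0.01],
  [0, 0, 0, 0, 0, -0.007, 0.01],
  [0, 0, 0, 0, 0, -0.007, 0.01],
])

```text
clock: 20.95
position: [0.4905, -0.1976, 0.0501]
ee_rot: [0.987, 0.161, 0.001, 0.001]
ft_force: [-0.4, 0.2, 5.3]
grip_width: 0.49
```

Call:
move_arm([
  [0, 0, 0, 0, 0, -0.002, 0.01],
  [0, 0, 0, 0, 0, -0.004, 0.01],
  [0, 0, 0, 0, 0, -0.006, 0.01],
  [0, 0, 0, 0, 0, -0.008, 0.01],
  [0, 0, 0, 0, 0, -0.008, 0.01],
])

```text
clock: 21.45
position: [0.4893, -0.1974, 0.0576]
ee_rot: [0.987, 0.161, 0.0, 0.0]
ft_force: [2.8, -1.0, 1.5]
grip_width: 0.487
```

Run:
```python
from h import *
plan([.4897,-.1963,.09],18.5)
c,a=snap('wrist','pics/w9.png'); S,s=snap('scene','pics/s9.png')
out=np.zeros((600,800,3),np.uint8);out[:480,:400]=a[:,120:520,::-1]
out[:,400:]=cv2.resize(np.ascontiguousarray(s[225:330,172:242,::-1]),(400,600),interpolation=cv2.INTER_CUBIC)
cv2.imwrite('pics/chk9.png',cv2.convertScaleAbs(out,alpha=1.5,beta=15))
z=np.load('w7.npz')
g=cv2.cvtColor(a,cv2.COLOR_RGB2GRAY)
for v in(120,140,150,160,170,180,190): print(v,*g[v,240:400:2])
```

```text
turn [ 0.01 -0.03  0.  ] shift [ 0.0007 -0.0009 -0.0324] yaw now 18.5 p [ 0.4893 -0.1974  0.0576] f [ 2.84 -1.01  1.48] w 0.48718664294893943 t 21.45
120 175 184 184 183 182 185 183 184 184 183 185 180 181 181 183 181 183 184 182 182 181 181 185 184 180 182 182 182 184 183 184 185 183 179 179 183 181 181 181 181 181 181 183 182 185 185 184 187 183 185 183 183 184 184 185 183 183 182 184 184 185 184 185 185 183 184 187 184 186 185 184 186 183 184 186 184 160 115 120 203
140 181 184 182 181 181 183 180 182 184 181 180 180 180 173 172 174 173 176 172 173 172 172 169 171 171 170 171 171 169 133 148 173 184 199 212 219 223 227 232 235 236 232 230 230 228 220 207 173 170 173 174 172 170 173 173 174 170 174 174 173 174 175 176 177 178 184 183 188 187 186 185 188 188 187 187 185 187 185 185 185
150 182 182 184 182 177 175 168 164 167 166 166 168 166 161 144 116 105 106 162 185 183 185 186 186 185 185 190 192 186 135 127 147 161 176 194 204 211 214 222 226 227 225 222 222 222 210 194 174 190 189 188 188 188 186 188 185 188 187 153 113 81 78 81 101 133 159 163 166 165 172 167 165 174 182 188 1
[... 602 characters left out ...]
200 198 199 196 197 196 185 184 181 185 183 188 184 173 184 190
180 177 156 184 189 198 201 200 202 201 202 201 201 202 198 201 203 199 202 201 200 201 201 202 202 202 197 162 121 101 94 123 148 162 175 194 203 212 216 222 227 228 224 221 223 221 212 191 148 136 87 59 83 134 199 199 200 206 202 209 201 199 201 202 200 201 200 200 202 200 202 200 198 204 200 197 184 179 169 184 185
190 158 162 160 164 191 206 203 205 207 203 203 202 204 202 205 202 204 201 200 206 203 203 202 201 205 203 153 118 102 92 84 133 163 179 192 204 209 217 221 226 228 225 221 222 220 209 185 94 56 53 59 85 113 159 158 161 158 158 159 160 161 161 160 159 159 159 159 158 161 159 158 161 160 160 163 197 204 203 204 200
```

Call:
move_arm([
  [0, 0, 0, 0.0005, 0, -0.002, 0.01],
  [0, 0, 0, 0.0005, 0, -0.003, 0.01],
  [0, 0, 0, 0.0005, 0, -0.003, 0.01],
  [0, 0, 0, 0.0005, 0, -0.003, 0.01],
])

```text
clock: 21.95
position: [0.489, -0.1974, 0.0601]
ee_rot: [0.987, 0.161, -0.0, -0.0]
ft_force: [-0.2, -0.1, -0.2]
grip_width: 0.491
```

Run:
```python
from h import *
plan([.4897,-.1963,.09],18.5)
c,a=snap('wrist','pics/w9.png'); S,s=snap('scene','pics/s9.png')
out=np.zeros((600,800,3),np.uint8);out[:480,:400]=a[:,120:520,::-1]
out[:,400:]=cv2.resize(np.ascontiguousarray(s[225:330,172:242,::-1]),(400,600),interpolation=cv2.INTER_CUBIC)
cv2.imwrite('pics/chk9.png',cv2.convertScaleAbs(out,alpha=1.5,beta=15))
```

```text
turn [-0.02  0.05 -0.01] shift [ 0.001  -0.0009 -0.0299] yaw now 18.49 p [ 0.489  -0.1974  0.0601] f [-0.17 -0.11 -0.22] w 0.4914948656934222 t 21.95
```

View pics/chk9.png

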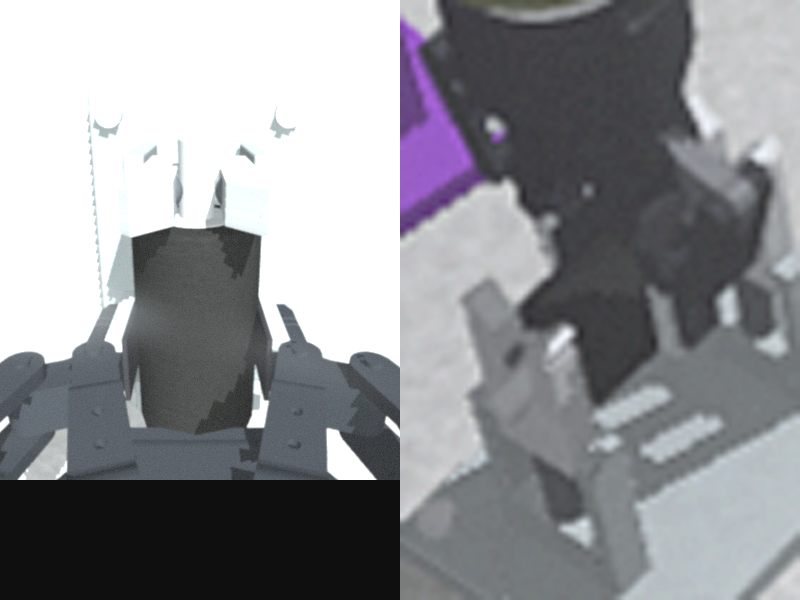

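Net tool force is about 0 at TCP z 0.060. The forks therefore carry just the roller's weight at about 3 mm sink; an unclicked fork would still push about 5 N there. The picture shows the axle deep in both forks. I release and retreat straight up.

Call:
move_arm([
  [0, 0, 0, 0, 0, 0, 0.042],
  [0, 0, 0, 0, 0, 0, 0.046],
  [0, 0, 0, 0, 0, 0, 0.052],
  [0, 0, 0, 0, 0, 0, 0.06],
  [0, 0, 0, 0, 0, 0, 0.065],
  [0, 0, 0, 0, 0, 0, 0.065],
  [0, 0, 0, 0, 0, -0.005, 0.065],
  [0, 0, 0, 0, 0, -0.012, 0.065],
  [0, 0, 0, 0, 0, -0.02, 0.065],
  [0, 0, 0, 0, 0, -0.03, 0.065],
])

```text
clock: 23.05
position: [0.4896, -0.1974, 0.0913]
ee_rot: [0.987, 0.161, 0.0, 0.0]
ft_force: [0.2, 1.2, 0.1]
grip_width: 0.764
```

Call:
move_arm([
  [0, 0, 0, 0, 0, -0.02, 0.065],
  [0, 0, 0, 0, 0, -0.04, 0.065],
  [0, 0, 0, 0, 0, -0.07, 0.065],
  [0, 0, 0, 0, 0, -0.1, 0.065],
  [0, 0, 0, 0, 0.03, -0.12, 0.065],
  [0, 0, 0, 0, 0.06, -0.12, 0.065],
  [0, 0, 0, 0, 0.09, -0.12, 0.065],
  [0, 0, 0, 0, 0.11, -0.12, 0.065],
  [0, 0, 0, 0, 0.12, -0.12, 0.065],
  [0, 0, 0, 0, 0.12, -0.12, 0.065],
])

```text
clock: 24.05
position: [0.5275, -0.312, 0.2105]
ee_rot: [0.987, 0.16, 0.0, -0.0]
ft_force: [-0.7, 1.0, 0.2]
grip_width: 0.762
```

Run:
```python
from h import *
plan([.489,-.193,.2],18.5)
S,s=snap('scene','pics/s10.png');T,t=snap('top','pics/t10.png');c,w=snap('wrist','pics/w10.png')
C=np.array([.4887,-.1932]);yd=np.array([-np.sin(np.radians(18.5)),np.cos(np.radians(18.5))]);xd=np.array([yd[1],-yd[0]])
for n,c,im in(('scene',S,s),('top',T,t),('wrist',c,w)):
    ctr=proj(c,[[*C,.112]])[0];m=(im.max(2)<62).astype(np.uint8)
    k=np.zeros_like(m);R0=60 if n=='wrist' else 26
    u,v=ctr.astype(int);k[max(v-R0,0):v+R0,max(u-R0,0):u+R0]=1;m*=k
    _,l,st,ce=cv2.connectedComponentsWithStats(m)
    print(n,'expected',ctr,[(ce[i].round(1),st[i].tolist()) for i in range(1,len(st)) if st[i,4]>60])
    for i in range(1,len(st)):
        if st[i,4]>200: q=onz(c,[ce[i]],.117)[0,:2]-C;print('along %.4f across %.4f'%(q@yd,q@xd))
# bystanders: change vs start
a=cv2.imread('pics/top0.png',0).astype(int);b=cv2.cvtColor(t,cv2.COLOR_RGB2GRAY).astype(int);d=(abs(a-b)>40)
for nm,(u,v) in dict(tee=(315,137),die=(341,309),spanner=(400,145)).items():print(nm,d[v-35:v+35,u-30:u+30].sum())
```

```text
turn [-0.01 -0.01 -0.08] shift [ 0.0011 -0.1251  0.0105] yaw now 18.42 p [ 0.5275 -0.312   0.2105] f [-0.74  0.99  0.21] w 0.7620778794448853 t 24.05
scene expected [213.68276918 273.40266585] [(array([215.6, 272.8]), [193, 254, 44, 42, 914])]
along 0.0006 across 0.0055
top expected [432.12625791 261.78687239] [(array([434.2, 261.5]), [412, 247, 44, 31, 848])]
along -0.0030 across -0.0009
wrist expected [316.38437652  34.92747752] [(array([314.8,  46. ]), [281, 0, 69, 94, 6244])]
along -0.0073 across -0.0010
tee 0
die 0
spanner 0
```

The roller sits in the stand as expected. One last numeric check: its tilt and height from the scene view, since one unclicked end would tilt it about 7° or more.

Run:
```python
from h import *
S=P('scene');im=cv2.imread('pics/s10.png');m=(im.max(2)<62).astype(np.uint8);k=np.zeros_like(m);k[247:300,187:240]=1;m*=k
_,l,st,ce=cv2.connectedComponentsWithStats(m);i=1+st[1:,4].argmax();q=np.argwhere(l==i)[:,::-1].astype(np.float32)
r=cv2.minAreaRect(q);ev=np.linalg.eigh(np.cov(q.T))[1][:,1];print('seen',r,np.degrees(np.arctan2(ev[1],ev[0])))
C=np.array([.4887,-.1932]);a=np.radians(18.5);yd=np.array([-np.sin(a),np.cos(a)]);xd=np.array([yd[1],-yd[0]])
th=np.linspace(0,2*np.pi,60)
for dz in(-.0075,0,.0075,):
  for h in(.112,.119):
    X=[[*(C+yd*s*.04+xd*.022*np.cos(t)),h+dz*s*.8+.022*np.sin(t)] for s in(-1,1) for t in th]
    p=proj(S,X).astype(np.float32);hull=cv2.convexHull(p);mm=np.zeros((480,640),np.uint8);cv2.fillConvexPoly(mm,hull.astype(int),1)
    z=np.argwhere(mm)[:,::-1];e=np.linalg.eigh(np.cov(z.T))[1][:,1];print(dz,h,z.mean(0).round(1),np.degrees(np.arctan2(e[1],e[0])).round(1))
```

```text
seen ((218.00833129882812, 276.3425598144531), (32.630615234375, 43.25971984863281), 48.012786865234375) 143.44987015673314
-0.0075 0.112 [212.9 273.3] 144.3
-0.0075 0.119 [212.2 270.9] 145.2
0 0.112 [212.9 273.1] 137.7
0 0.119 [212.3 270.7] 138.3
0.0075 0.112 [212.9 272.9] 131.3
0.0075 0.119 [212.7 270.8] 131.0
```

Run:
```python
from h import *
S=P('scene');im=cv2.imread('pics/s10.png');m=(im.max(2)<62)
C=np.array([.4887,-.1932]);a=np.radians(18.5);yd=np.array([-np.sin(a),np.cos(a)]);xd=np.array([yd[1],-yd[0]]);th=np.linspace(0,2*np.pi,90)
cols=range(196,238,3);print('col ',*cols);print('seen',*[247+int(np.argmax(m[247:300,u])) if m[247:300,u].any() else -1 for u in cols])
print('low ',*[247+int(np.where(m[247:300,u])[0].max()) if m[247:300,u].any() else -1 for u in cols])
for dz in(-.0075,0,.0075):
    p=proj(S,[[*(C+yd*s*.04+xd*.022*np.cos(t)),.112+dz*s*.8+.022*np.sin(t)] for s in(-1,1) for t in th])
    mm=np.zeros((480,640),np.uint8);cv2.fillConvexPoly(mm,cv2.convexHull(p.astype(np.float32)).round().astype(int),1)
    print(dz,*[int(np.argmax(mm[:,u])) for u in cols],'| low',*[int(np.where(mm[:,u])[0].max()) if mm[:,u].any() else -1 for u in cols])
# top view: rubber end widths in wrist w10
w=cv2.imread('pics/w10.png');W=(w.max(2)<62)
for v in range(0,100,10):
    x=np.where(W[v,270:360])[0]+270;print(v,(x.min(),x.max()) if len(x) else None,end=' ')
```

```text
col  196 199 202 205 208 211 214 217 220 223 226 229 232 235
seen 275 272 269 267 264 261 258 256 254 254 255 259 261 275
low  282 280 281 294 294 291 288 284 281 279 276 274 282 283
-0.0075 272 270 268 266 264 261 259 257 255 254 255 257 260 263 | low 288 291 293 294 292 290 288 285 283 280 278 276 273 271
0 274 271 269 266 263 261 258 256 252 252 253 255 258 262 | low 289 292 294 295 294 291 289 286 283 280 277 275 272 269
0.0075 276 272 269 266 263 260 256 253 250 250 251 254 256 261 | low 291 294 296 297 297 294 290 287 284 280 277 274 270 267
0 (np.int64(281), np.int64(349)) 10 (np.int64(281), np.int64(348)) 20 (np.int64(281), np.int64(348)) 30 (np.int64(281), np.int64(348)) 40 (np.int64(282), np.int64(347)) 50 (np.int64(283), np.int64(347)) 60 (np.int64(283), np.int64(347)) 70 (np.int64(282), np.int64(347)) 80 (np.int64(283), np.int64(347)) 90 (np.int64(283), np.int64(347))
```

The roller's edge slopes match the level model (upper edge 19 px against 18, lower 20 against 20), at height 0.112 m. That means home with about 3 mm sink.

```bash
python3 -c "
from workcell import manip
print(manip.hand_in())"
```

```text
the job is handed in; nothing more can be done
None
```

The black roller is in the grey stand, with both axle ends clicked home by my checks. It is released, the arm is clear, and the job was handed in about 24 s into the 58 s limit. `hand_in` gives no verdict, so the result rests on the checks below.

**What happened on the way**
- My first grasp was too high, and the pads slid off when I lifted. The roller stayed in its rest.
- I regripped 27 mm deeper in two steps, and that grip held.
- I lowered the axle into the slots at about 20 mm/s and pressed at about 10 mm/s. By my estimate neither fork sank more than about 33 mm (limit 38), and the wrist force never read above 11 N between moves.

**What the last checks showed**
- **Clicks:** the force at the same height fell from 11.0 N before the clicks to 5.3 N after. It was about zero at 3 mm fork sink, which fits both ends being home. The first drop alone could have meant only one click, so I raised the arm to confirm.
- **Final pose:** in the scene picture the roller is level, with its centre at about 0.112 m. The tee, die and spanner show no change in the top view.
- **Disagreements:** the estimates of the roller's position differed between cameras by up to 8 mm along the axle and 6 mm across. A tilt measure from the whole outline suggested a slight tilt, but a fork hides part of that outline; the clear upper and lower edges matched a level roller.

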